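Aim the water-feed elbow on a stone carver's bench

ROBOT

A 6-joint arm with a two-finger parallel gripper is mounted at the origin on the work surface. World frame = base frame: x ahead of the robot, y to its left, z up, the work surface at z = 0. Lengths are in mm, angles in rad, forces in N, time in s.
With the tool pointing down it reaches from about 325 to 850 mm from the base axis. Payload 4.4 kg.
Tool frame: the origin (TCP) lies at the very end of the fingers, on their centre line; the grasp point (between the pads) lies 19 mm behind it; z points along the fingers, y is the line along which they close (so a half turn about z gives the same grasp; the last joint's range is limited). The gripper opens to 94 mm and grips with 3 to 60 N. Pads are 16 mm wide; open, the fingers measure 119 mm over their backs; the gripper's body (75 mm by 177 mm) begins 78 mm behind the grasp point.
Start: joints at [1.129, 0.207, 1.542, -0, 1.393, -0.15], TCP at [164.873, 550.858, 205.447] pointing down, gripper open.
Joint ranges: [-2.73, 2.73], [-0.86, 2.22], [0.23, 2.46], [-1.11, 4.25], [0.08, 2.63], [-2.82, 2.82]. Speed limits (rad/s): [2.79, 2.79, 3.14, 3.14, 3.14, 3.14].

INTERFACE

Orientations are given as a unit quaternion [x, y, z, w].
In Python, from plant import r, kinematics, optics, job, current_time, current_joint_pos, current_joint_vel, current_joint_efforts, current_tcp_pos, current_ee_rot, current_force, current_ft_torque, current_gripper_width, current_gripper_force gives the robot as it stands. The module is installed in compiled form; this text tells all that it offers. Calls block until the motion is done:
- r.move_ptp(position, orientation): joint-space move of the TCP to a pose.
- r.line_to(position, vel=150, frame=None): straight line of the TCP; frame=None keeps the orientation; vel is the mean speed in mm/s.
- r.move_j(angles): joint-space move.
- r.move_gripper(opening): finger opening in mm; the grip force is fixed at half the most; returns when the fingers have stopped.
- r.pause(seconds).
- kinematics.solve_ik(position, orientation): joint angles nearest the present ones, or None.
- optics.snapshot(name): name is "scene" or "top"; returns (picture, depth): 384x512x3 uint8, red, green, blue; 384x512 float32, mm along the optical axis (not along the pixel's ray), 0 where there is no reading.
- optics.camera_params(name): a dict with "fx", "fy", "cx", "cy" (pixels), "position" and "attitude" of the camera in the world. Camera axes: x right, y up, looking along -z (the intrinsics and any distortion apply to the point x, -y, -z); pixel columns grow to the right and rows downward; lengths in mm; the calibration is good to about 2 mm. A picture is of the moment at which its call begins. camera_params takes no time and is no camera call.
A pose or a line that the arm cannot do raises r.PlanningError and nothing moves.
- job.sign_off(): hands the job in; it is judged then, once.
Trained networks look in the newest picture that a camera, given by its name, has taken for a name from the list of things; names that differ only in an ending like _2 or _b are one class to them, and where a whole thing is asked for, a point or a joint stands for the part that bears it (a point fixed in the world has none). Each returns a list of dicts, best first, with "score" (0 to 1); they miss things now and then, are a little off and sometimes report something else, mostly with a low value. They report only what shows in the picture. A call takes as long as a camera call. They do not tell look-alikes from the thing itself.
- optics.boxes_of(camera, target): "extent" ([centre column, centre row, width, height] in pixels, round what is visible of it).
- optics.spot_point(camera, target): "position" ([column, row] in pixels: a listed point, or the origin of a listed thing).
Readings, each from a call of its own:
- current_time(): time.
- current_joint_pos(): joint angles.
- current_joint_vel(): joint speeds.
- current_joint_efforts(): joint torques, N m.
- current_tcp_pos(): TCP position.
- current_ee_rot(): TCP orientation.
- current_force(): force on the tool from outside, world axes, zero at the start.
- current_ft_torque(): the same for the moment, N m.
- current_gripper_width(): finger opening in mm.
- current_gripper_force(): force on a finger pad.
Only numpy, scipy, OpenCV 4.12 (cv2) and the standard library are available. Lean on these libraries where they do the work, as an engineer would, in place of code of your own. Each camera call takes 0.05 s, during which the arm holds its last target. There are 200 camera calls.

TASK

Screw the brass elbow further down its threaded stub, clockwise seen from above, until its spout points at the red arrow on its plate, then let go. Stop at the arrow: going well past it and backing off would spoil the thread seal. The grey elbow is already set, so leave it as it is.

Things in the scene. Friction and masses are not known exactly. Their poses are not given: they have to be found in the camera images.
- brass_elbow: brass elbow started on an upright stub; origin on the stub's axis at about bench height, z up, x the way the spout points. On the axis a block 36 mm long (x), 30 wide (y, flat sides to grip), 58 to 96 above the bench; below it a socket, radius 14.5. It only turns about z: stiff (0.25 N m), stays as left, sinks 4 mm a turn. Needs 35 to 80 degrees clockwise; goes over 50 past the arrow
- brass_spout (a point): centre of the open end of the brass elbow's level spout (radius 11 mm, rim 13.5), 60 mm from the stub's axis along the elbow's x axis, about 77 mm above the bench. Turned counter-clockwise the elbow soon meets a stop and never reaches the arrow
- red_mark: flat red arrow on the brass elbow's round dark steel plate (radius 98 mm, 6 thick, fixed), from 64 to 96 mm out from the stub's axis, tip inward, 24 wide at its head. Origin on the stub's axis at the bench top; its x axis points level out along the arrow: the spout points at it when the elbow's x axis lies along this one. Fixed
- grey_spout (a point): centre of the open end of the spout of a second elbow, same shape and size but dull grey plastic, on a like plate with a white arrow at which it already points; 60 mm from its own stub's axis, 77 mm above the bench. It turns as stiffly as the brass one if knocked
There are look-alikes about, which are no part of the job. What is shaped like the part that bears brass_elbow but blue is not meant.

How it is judged (in metres and radians):
At the end, for the whole second after the job is handed in: The brass spout's end lies within 12 mm to either side of the line from the stub's axis out through the red arrow (about 11 degrees), on the arrow's side, and the grey spout's end is within 15 mm of where it began (x of brass_spout in the frame of red_mark above 0 m and y of brass_spout in the frame of red_mark between -0.012 and 0.012 m and distance of grey_spout from where it was at the start of the episode below 0.015 m); the robot touches nothing.
It fails at once if the brass spout's end goes more than 25 mm (about 25 degrees) past the red arrow (y of brass_spout in the frame of red_mark below -0.025 m).
It fails at once if the grey spout's end is moved by more than 15 mm (distance of grey_spout from where it was at the start of the episode above 0.015 m).
It also fails if it takes over 32 s, if anything falls off the work surface, if the arm or the gripper's body presses on something with over 40 N, if the wrist force passes 120 N, or if a joint passes its speed limit or range.

## Working session

There is one attempt and no reset: what is moved stays moved. The work goes in short steps, each a Python script; the robot and the scene stay as the last script left them, time stands still between calls to the robot, and variables do not carry over. Pictures are saved under pics/ and viewed, at most 10 in all, crops included, and the job is handed in when it is done.

```bash
mkdir -p pics; cat > h.py <<'E'
import numpy as np, cv2
from scipy.spatial.transform import Rotation as R
from plant import *
def snap(n):
    return optics.snapshot(n)
def cam(n):
    p=optics.camera_params(n); a=np.array(p["attitude"],float)
    M=a if a.shape==(3,3) else R.from_quat(a).as_matrix()
    return p,M,np.array(p["position"],float)
def ray(n,u,v):
    p,M,c=cam(n)
    return c, M@np.array([(u-p["cx"])/p["fx"],-(v-p["cy"])/p["fy"],-1.0])
def at_z(n,u,v,z):
    c,d=ray(n,u,v); return c+d*(z-c[2])/d[2]
def deproj(n,depth):
    p,M,c=cam(n); v,u=np.mgrid[:384,:512]
    d=np.stack([(u-p["cx"])/p["fx"],-(v-p["cy"])/p["fy"],-np.ones_like(u,float)],-1)
    return c+(d*depth[...,None])@M.T
def px(n,P):
    p,M,c=cam(n); q=M.T@(np.array(P,float)-c)
    return p["cx"]+p["fx"]*q[0]/-q[2], p["cy"]-p["fy"]*q[1]/-q[2]
E
python3 - <<'E'
from h import *
for n in ("top","scene"):
    im,d=snap(n); np.savez(f"{n}0.npz",im=im,d=d); cv2.imwrite(f"pics/{n}0.png",im[...,::-1]); print(optics.camera_params(n))
    for t in ("brass_elbow","red_mark"): print(n,t,optics.boxes_of(n,t))
    for t in ("brass_elbow","brass_spout","grey_spout","red_mark"): print(n,t,optics.spot_point(n,t))
print(current_time())
E
```

```text
{'fx': 373.19196203277346, 'fy': 373.19196203277346, 'cx': 263.68052808888444, 'cy': 183.76232559084409, 'position': array([356.5896356 ,  -4.75525825, 907.17042764]), 'attitude': array([-0.07043765,  0.05556204,  0.70530041, -0.70320888])}
top brass_elbow [{'extent': [365.9, 263.9, 39.0, 14.8], 'score': 0.64}, {'extent': [351.5, 154.2, 33.0, 22.7], 'score': 0.63}]
top red_mark []
top brass_elbow [{'position': [354.7, 161.0], 'score': 0.67}, {'position': [366.7, 263.0], 'score': 0.66}]
top brass_spout [{'position': [330.7, 150.9], 'score': 0.84}, {'position': [347.7, 262.3], 'score': 0.78}, {'position': [194.3, 196.5], 'score': 0.28}]
top grey_spout [{'position': [193.3, 195.9], 'score': 0.96}, {'position': [330.8, 152.9], 'score': 0.57}]
top red_mark []
{'fx': 366.2977669739955, 'fy': 366.2977669739955, 'cx': 262.8961696060605, 'cy': 190.97800443307756, 'position': array([ 835.41041554, -409.86885142,  502.10246503]), 'attitude': array([0.42490483, 0.14865833, 0.29448279, 0.84299257])}
scene brass_elbow [{'extent': [218.8, 293.8, 51.0, 57.0], 'score': 0.97}, {'extent': [108.5, 233.9, 53.8, 45.2], 'score': 0.63}]
scene red_mark [{'extent': [268.4, 339.5, 16.2, 10.7], 'score': 0.7}]
scene brass_elbow [{'position': [107.3, 263.6], 'score': 0.84}, {'position': [215.0, 330.8], 'score': 0.55}]
scene brass_spout [{'position': [238.6, 277.1], 'score': 0.66}, {'position': [127.6, 216.1], 'score': 0.6}]
scene grey_spout [{'position': [302.1, 166.9], 'score': 0.88}]
scene red_mark []
0.7
```

View pics/top0.png

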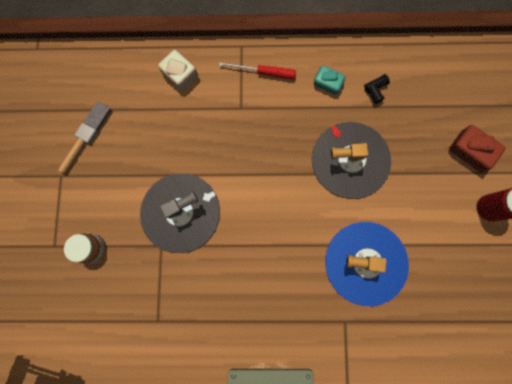

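View pics/scene0.png

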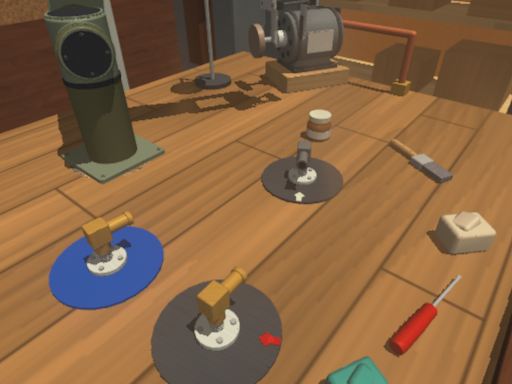

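Candidates in the top view are the brass elbow on the dark plate (352,155), with a red arrow at (336,131), and the brass one on the blue plate (367,264). The dark-plate one fits, because it has a steel plate and a red arrow; the blue one is the look-alike. The grey elbow at (182,207) is to be left alone. Next I measure it and confirm in a crop.

```bash
cat > meas.py <<'E'
from h import *
def brass(P,im,c):
    hsv=cv2.cvtColor(im,cv2.COLOR_RGB2HSV); r_=np.hypot(P[...,0]-c[0],P[...,1]-c[1])
    return (P[...,2]>40)&(P[...,2]<110)&(r_<85)&(hsv[...,0]>8)&(hsv[...,0]<28)&(hsv[...,1]>110)
def red(P,im,c):
    hsv=cv2.cvtColor(im,cv2.COLOR_RGB2HSV); r_=np.hypot(P[...,0]-c[0],P[...,1]-c[1])
    return (abs(P[...,2]-6)<8)&(r_<105)&(r_>50)&((hsv[...,0]<6)|(hsv[...,0]>174))&(hsv[...,1]>150)&(hsv[...,2]>90)
E
python3 - <<'E'
from meas import *
c0=at_z("top",351.5,160,6); print("rough c",c0)
for n in ("top","scene"):
    z=np.load(n+"0.npz"); im,d=z["im"],z["d"]; P=deproj(n,d)
    hsv=cv2.cvtColor(im,cv2.COLOR_RGB2HSV)
    rr=np.hypot(P[...,0]-c0[0],P[...,1]-c0[1])
    if n=="top":
        dark=((hsv[...,1]<70)&(hsv[...,2]<90)|(hsv[...,0]<6)&(hsv[...,1]>150))&(rr<130)&(P[...,2]<20)
    else: dark=(hsv[...,1]<80)&(hsv[...,2]<90)&(rr<125)&(abs(P[...,2]-6)<8)
    cn=max(cv2.findContours(dark.astype(np.uint8),0,1)[0],key=cv2.contourArea)[:,0]
    W=np.array([at_z(n,u,v,6)[:2] for u,v in cn.astype(float)])
    A=np.c_[2*W,np.ones(len(W))]; s=np.linalg.lstsq(A,(W**2).sum(1),rcond=None)[0]
    rad=np.sqrt(s[2]+s[0]**2+s[1]**2); print(n,"plate",s[:2],rad, "res",np.std(np.hypot(*(W-s[:2]).T)))
    c=s[:2]
    m=red(P,im,c); uv=np.argwhere(m)[:,::-1]
    q=np.array([at_z(n,*x,6)[:2] for x in uv.astype(float)]).mean(0)-c
    print(" red n",len(uv),"r",np.hypot(*q),"ang",np.degrees(np.arctan2(q[1],q[0])))
    b=brass(P,im,c); Q=P[b]; print(" brass n",len(Q),"zmax",np.percentile(Q[:,2],[50,90,98]))
    T=Q[Q[:,2]>91]; print(" block top n",len(T),cv2.minAreaRect(T[:,:2].astype(np.float32)))
    print(" block mean",T[:,:2].mean(0))
    S=Q[(Q[:,2]>60)&(Q[:,2]<93)&(np.hypot(*(Q[:,:2]-c).T)>24)]; l=S[:,:2]-c
    print(" spout n",len(S),"mean dir",np.degrees(np.arctan2(*l.mean(0)[::-1])),"rmax",np.hypot(*l.T).max())
    x0,y0=(290,105) if n=="top" else (135,250)
    cv2.imwrite(f"pics/crop_{n}.png",cv2.resize(im[y0:y0+120,x0:x0+160,::-1],None,fx=2.5,fy=2.5,interpolation=2))
a=cv2.imread("pics/crop_top.png");b=cv2.imread("pics/crop_scene.png");cv2.imwrite("pics/crop.png",np.hstack([a,b]))
for u,v in ((330.7,150.9),): print("spot spout",at_z("top",u,v,77))
print("spot spout scene",at_z("scene",238.6,277.1,77), "grey",at_z("top",193.3,195.9,77))
E
```

```text
rough c [ 577.74643678 -202.84073595    6.        ]
top plate [ 575.66679922 -205.01169334] 91.15120075046346 res 6.505449461962194
 red n 71 r 86.11444194158105 ang 26.913783837357883
 brass n 442 zmax [89.91135453 96.68260732 97.90795739]
 block top n 215 ((578.7887573242188, -181.0834503173828), (30.831621170043945, 76.00692749023438), 4.827086448669434)
 block mean [ 579.70658194 -200.06433644]
 spout n 174 mean dir 88.20919600231036 rmax 64.7755354873442
scene plate [ 596.70478265 -227.78514741] 65.32336537316915 res 17.945987091750645
 red n 190 r 83.41536013313336 ang 47.16613189441363
 brass n 1375 zmax [86.34376155 95.48636989 96.33367903]
 block top n 483 ((582.0054321289062, -203.3310089111328), (29.346637725830078, 35.73677444458008), 1.4780157804489136)
 block mean [ 583.40540576 -204.17045384]
 spout n 541 mean dir 100.88308687019867 rmax 84.94678992266927
spot spout [ 582.02155322 -140.7811474    77.        ]
spot spout scene [ 582.77391758 -150.54676636   77.        ] grey [479.30151378 171.60402908  77.        ]
```

View pics/crop.png

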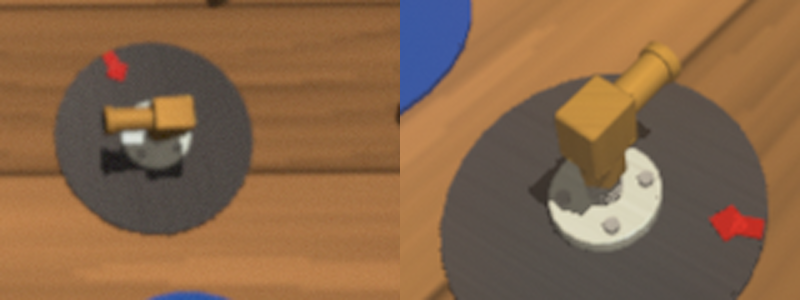

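The crop confirms it: brass elbow on the dark plate with the red arrow. The axis is near (582,-203), the block top measures 29×36 at z 96, the elbow's heading is about 91° and the arrow's about 27.5° at r 80. That makes the turn about 64° clockwise, within the 35 to 80 stated.

```bash
cat >> h.py <<'E'
def down(deg): return (R.from_euler("z",deg,degrees=True)*R.from_euler("x",180,degrees=True)).as_quat()
E
python3 - <<'E'
from h import *
c=[582,-203.3]
opts=[]
for a in (91,-89):
    js=[kinematics.solve_ik([*c,61],down(x)) for x in (a,a-64)]
    js0=kinematics.solve_ik([*c,170],down(a))
    print(a,[None if j is None else np.round(j,2) for j in (*js,js0)])
    if all(j is not None for j in (*js,js0)):
        j6=[js[0][5],js[0][5]+np.radians(64)*np.sign(js[1][5]-js[0][5])]
        if abs(js[1][5]-js[0][5])<1.4: opts.append((max(abs(js[0][5]),abs(js[1][5])),a))
print(opts)
a=min(opts)[1]
r.move_ptp([*c,170],down(a)); r.line_to([*c,61],vel=80)
print(current_tcp_pos(),current_force())
r.move_gripper(20)
print(current_gripper_width(),current_gripper_force(),current_force(),current_ft_torque(),current_time(),current_joint_pos(),a)
E
```

```text
91 [array([-0.48,  0.44,  1.55,  0.  ,  1.15, -0.49]), array([-0.48,  0.44,  1.55, -0.  ,  1.15,  0.62]), array([-0.48,  0.32,  1.47,  0.  ,  1.35, -0.49])]
-89 [array([-0.48,  0.44,  1.55, -0.  ,  1.15,  2.65]), array([-0.48,  0.44,  1.55,  0.  ,  1.15, -2.52]), array([-0.48,  0.32,  1.47, -0.  ,  1.35,  2.65])]
[(np.float64(0.6232105806616675), 91)]
[ 582.56422801 -203.57041017   61.75715587] [-0.69005509  0.18639812 -0.19481217]
30.139994602278552 29.850427508354187 [-3.28869638 -0.7572211   2.45866038] [-0.05086215  0.58017868  0.21941711] 6.2417 [-4.76516332e-01  4.39971395e-01  1.55540155e+00 -8.71649908e-04
  1.14771920e+00 -4.94197386e-01] 91
```

```bash
python3 - <<'E'
from h import *
p=current_tcp_pos()
for k in (20,42,62):
    r.move_ptp([582,-203.3,61-k/90],down(91-k))
    print(k,np.round(current_tcp_pos(),1),current_gripper_width(),np.round(current_force(),1),np.round(current_ft_torque(),2),current_joint_pos()[5],current_time())
im,d=snap("scene"); np.savez("scene1.npz",im=im,d=d)
print(optics.spot_point("scene","brass_spout"))
cv2.imwrite("pics/s1.png",cv2.resize(im[200:380,100:340,::-1],None,fx=3,fy=3))
E
```

```text
20 [ 581.1 -203.3   60.7] 29.660220189766694 [-4.4 -0.3  3.4] [-0.18  0.98 -0.32] -0.14656745821102304 6.6667
42 [ 581.  -203.2   60.5] 29.91204086510551 [-5.3  0.2  3.3] [-0.13  1.15 -0.16] 0.2376809590712779 7.125
62 [ 580.9 -203.1   60.2] 30.15828653353697 [-5.   0.5  4.5] [-0.08  1.24 -0.16] 0.5869076459236628 7.55
[{'position': [130.4, 218.5], 'score': 0.82}, {'position': [253.4, 308.1], 'score': 0.64}]
```

View pics/s1.png

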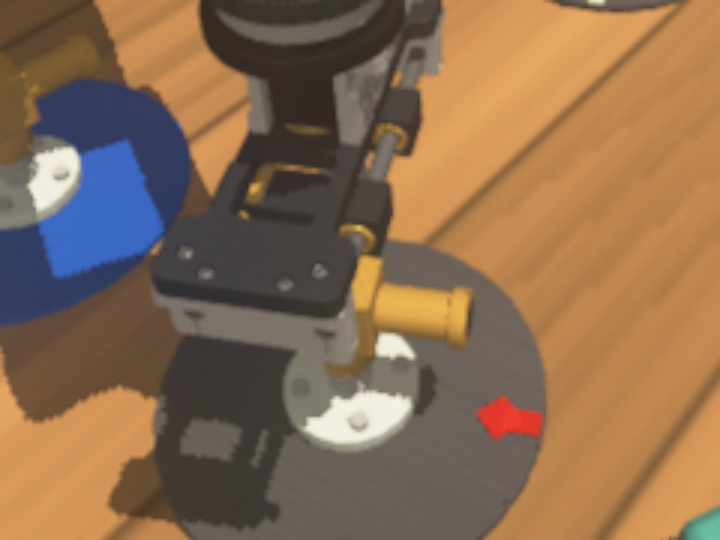

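The elbow turned with the gripper, and its spout end at about crop (460,315) now points roughly at the arrow at (510,418). I'll release, lift and measure.

```bash
python3 - <<'E'
from meas import *
r.move_gripper(60); print(current_gripper_width(),current_tcp_pos())
r.line_to([*current_tcp_pos()[:2],190],vel=150)
r.move_ptp([480,-60,230],down(91-62))
c=np.array([582,-203.3])
for n in ("scene","top"):
    im,d=snap(n); np.savez(n+"2.npz",im=im,d=d); P=deproj(n,d)
    uv=np.argwhere(red(P,im,c))[:,::-1].astype(float)
    q=np.array([at_z(n,*x,6)[:2] for x in uv]).mean(0)
    Q=P[brass(P,im,c)]; T=Q[Q[:,2]>91]
    re=cv2.minAreaRect(T[:,:2].astype(np.float32))
    print(n,"red",len(uv),np.degrees(np.arctan2(*(q-c)[::-1])),np.hypot(*(q-c)),"rect",re)
    for s in optics.spot_point(n,"brass_spout"):
        w=at_z(n,*s["position"],76)[:2]-c; print("  spout",s,np.hypot(*w),np.degrees(np.arctan2(*w[::-1])))
    x0,y0=(290,105) if n=="top" else (135,250)
    cv2.imwrite(f"pics/e_{n}.png",cv2.resize(im[y0:y0+120,x0:x0+160,::-1],None,fx=2.5,fy=2.5,interpolation=2))
cv2.imwrite("pics/e.png",np.hstack([cv2.imread("pics/e_top.png"),cv2.imread("pics/e_scene.png")]))
print(at_z("top",*optics.spot_point("top","grey_spout")[0]["position"],77),current_time(),current_force())
E
```

```text
60.043522320033226 [ 582.11916279 -203.3186492    60.30711766]
scene red 190 27.16458993204307 80.28693813138551 rect ((582.3246459960938, -203.0957489013672), (35.27573776245117, 30.462406158447266), 31.84903907775879)
  spout {'position': [130.1, 221.7], 'score': 0.83} 233.22383152506742 173.17461066874748
  spout {'position': [254.9, 306.7], 'score': 0.75} 59.351916343785504 28.687621778483784
top red 0 nan nan rect ((0.0, 0.0), (0.0, 0.0), 0.0)
[481.14270959 175.51834526  77.        ] 10.3167 [ 0.77878714  0.57976654 -0.05163592]<stdin>:9: RuntimeWarning: Mean of empty slice.
  ret = ret.dtype.type(ret / rcount)
```

View pics/e.png

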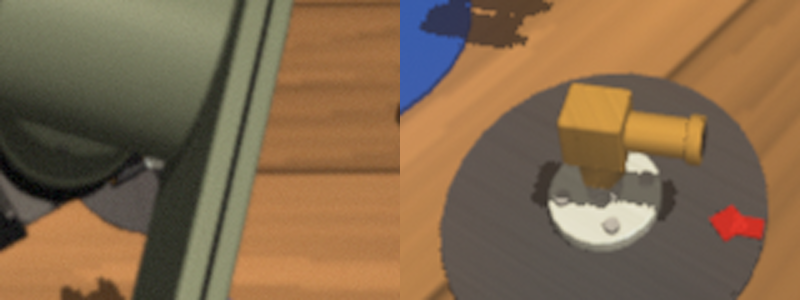

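In the scene view the elbow is at 29 to 32° and the arrow at 27°, so the spout is 2 to 5° short of the arrow, not past it. The limit is about 11°. The gripper is clear and the grey elbow wasn't touched.

```bash
python3 -c "
from plant import *
print(job.sign_off(),current_time())"
```

```text
the job is handed in; nothing more can be done
the job is handed in; nothing more can be done
```

I turned the brass elbow about 60° clockwise to within about 2–5° of the red arrow without passing it, let go of it, left the grey elbow alone and handed the job in at about 10.3 s; no verdict was returned.

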